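Shut and latch the dry box on the hall ledge

ROBOT

A 6-joint arm with a two-finger parallel gripper is mounted at the origin on the work surface. World frame = base frame: x ahead of the robot, y to its left, z up, the work surface at z = 0. Lengths are in m, angles in rad, forces in N, time in s.
With the tool pointing down it reaches from about 0.3 to 0.825 m from the base axis. Payload 5.4 kg.
Tool frame: the origin (TCP) lies at the very end of the fingers, on their centre line; the grasp point (between the pads) lies 19 mm behind it; x points along the fingers, y is the direction in which the jaws open and shut, and the axes are right-handed (so a half turn about x gives the same grasp; the last joint's range is limited). The gripper opens to 92 mm and grips with 3 to 60 N. Pads are 20 mm wide; open, the fingers measure 128 mm over their backs; the gripper's body (75 mm by 189 mm) begins 69 mm behind the grasp point.
Start: joints at [0.941, 0.158, 1.597, -0, 1.386, -0.21], TCP at [0.234, 0.525, 0.215] pointing down, gripper open.
Joint ranges: [-2.91, 2.91], [-0.94, 2.29], [0.18, 2.7], [-1.29, 4.43], [0.17, 2.64], [-3, 3]. Speed limits (rad/s): [2.57, 2.57, 3.14, 3.14, 3.14, 3.14].

INTERFACE

Orientations are given as a rotation vector (axis times angle).
In Python, from cell import env gives the robot as it stands.
- The arm moves only by the tool step_arm, never from a script. Its argument "plan" is a list of rows, each a list of 4 numbers: the shift along the tool's x, y, z in cm, then the turn about the tool's x in rad. A call has exactly 8 rows; each row shifts and turns the commanded pose from where the row before left it, along the tool's axes as they then stand; what a row does not reach is not made up. A row lasts 1/12 s, in which the tool goes at most 41.7 mm and 7.16 degrees, less where a joint would pass 70% of its speed; a pose out of reach is approached as far as the arm can. A call with a gripper value outside its range is refused whole. "hand" is the closure in counts, from 0 (fully open) to 255 (shut), set as the call begins (left out, the last holds). The fingers move at their own pace and stop on an object; the grip force is fixed at half the most. Time passes only in rows, so rows that do not move let the fingers close, or fill a call up. It gives the time, the measured TCP pose, the force and the opening at its end, in the units of the state.
- env.sense(): the state, without advancing time (a new reading comes with each control period).
- env.snapshot(name): name is "side" or "top"; returns (picture, depth): 384x512x3 uint8, blue, green, red; 384x512 float32, m along the optical axis (not along the pixel's ray), 0 where there is no reading.
- env.camera_info(name): a dict with "camera_matrix" (3x3 intrinsics, pixels), "T" (4x4, takes a point from camera to world coordinates). Camera axes: x right, y down, z forward; pixel columns grow to the right and rows downward; lengths in m; the calibration is good to about 2 mm. A picture is of the moment at which its call begins. camera_info takes no time and is no camera call.
- env.hand_in(): hands the job in, once; it reports no verdict.
The state is a dict: "clock": time; "q": joint angles; "dq": joint speeds; "effort": joint torques, N m; "tool_pos": TCP position; "eef_rot": TCP orientation; "wrist_force": force on the tool from outside, world axes, zero at the start; "torque": the same for the moment, N m; "opening": finger opening in m.
Only numpy, scipy, OpenCV 4.12 (cv2) and the standard library are available. Lean on these libraries where they do the work, as an engineer would, in place of code of your own. Each camera call takes 0.05 s, during which the arm holds its last target. There are 200 camera calls.

TASK

Shut the grey dry box properly: lower its lid, hook the wire loop of the front latch over the keeper on the lid, then press the latch lever all the way down so that it holds the lid pulled tight on its seal. Leave the other things on the ledge where they are.

Things in the scene. Friction and masses are not known exactly. Their poses are not given: they have to be found in the camera images.
- dry_box: Grey plastic storage box with rubber seal, fixed: 150 mm deep (x), 200 wide (y), 104 high to the rim; origin at the centre of its underside. Its front, with a steel draw latch in the middle, looks along its -x, roughly at the robot; the lid is hinged on the far (+x) rim. Latch base plate and pivot ears: 50 mm wide, reaching 24 mm out from the front, at heights 55 to 101 mm.
- lid (a joint): Lid angle: 0 = fully down, seal squeezed flat; positive = open (starts 0.45 to 0.8). The stiff hinge holds the lid where it is left; closing takes about 1 to 3 N at the front edge. The seal pushes back over the last 0.04 rad (6 mm at the front, 18 N for all of it), so a lid only pushed shut rests at 0.025 to 0.04; the closed latch pulls it below 0.015.
- lid_hinge (a point): Middle of the lid's hinge line, 79 mm behind the box's centre at rim height; the line runs along the box's y. Its axes turn with the lid and equal the box's when the lid is down.
- lid_edge (a point): Middle of the lid's front edge, on its top face, 156 mm from the hinge line (the lid is 204 mm wide and 12 mm thick, a flat plate). Press on the top face near this edge, to one side of the keeper, which takes the middle 34 mm. Axes as lid_hinge.
- keeper (a point): Middle of the steel keeper's groove on the lid's front edge, at the height of the seated cross bar's centre; 9 mm in front of the lid's edge, 7 mm above its top face. The groove runs along y (34 mm, open at both ends and above), 14 mm wide in x, floor 3.5 mm below this point; front lip (4 mm thick) and rear stop (6 mm) rise 4.5 mm above it. Axes as lid_hinge. It juts 20 mm past the lid.
- lever (a joint): Angle of the latch lever: 0 fully down, pointing down flat along the box's front; 1.57 straight out to the front; 2.5 upper stop, up and out. It starts 1.5 to 1.9 and stays where it is left. Lifting the bar over the keeper's lip carries it to about 2.1; with the bar seated it stands at about 1.1 to 1.5. From there it takes 1 to 3 N at the pad, goes over centre near 0.3 and holds itself down.
- lever_pivot (a point): Middle of the lever's pivot axis, 16 mm in front of the box's front at height 82 mm; the axis runs along the box's y. Axes turn with the lever; they equal the box's when the lever is at 0.
- lever_pad (a point): Where to press the lever: middle of its outer face (34 mm wide), which is the upper face when the lever stands out; 34 mm along the lever from the pivot axis, 6 mm off it. Its own -x points out of this face. From 46 mm on, the last 14 mm curl 45 degrees to that side as a finger tab. With the lever at 0 this point is 48 mm high and 22 mm in front of the box.
- loop (a joint): Angle of the wire loop relative to the lever: 2.75 folded forward against the lever (stop), smaller as it swings up and back towards the lid. It leans to the front from upright by (this value - the lever's value + 0.04). It starts at 2.45 to 2.7 and stays where it is left (slight friction).
- loop_bar (a point): Centre of the loop's cross bar: steel, along the box's y, 7 mm thick, 56 mm long over its two end knobs (10 mm thick, 7 mm long each). Two flat legs (inner gap 45 mm) run 56 mm from it to pins on the lever, 15 mm from the lever's pivot. It moves only in the box's x-z plane, takes the lever along, reaches at most 70 mm from the lever pivot, and turns freely when gripped by its ends.
- tumbler: Glass tumbler standing upside down, 72 mm across its rim, 100 mm high, beside the box. Origin: centre of its rim on the ledge.
- tub: White plastic screw-top tub, 60 mm across, 75 mm high, beside the box. Origin: centre of its underside.
- pocket_case: Dark pocket case, 90 x 60 x 30 mm, in front of the box to one side. Origin: centre of its underside.
- dome_holder: Blue silicone ear-dome holder, oblong, 104 x 60 x 42 mm with its domes, in front of the box to one side. Origin: centre of its underside.
- dock: White oval charging dock, 76 x 126 x 49 mm, to the left. Origin: centre of its underside.
- mirror: Small round aluminium mirror on a pivoting stand, 150 mm wide, 200 mm high, far left. Origin: centre of its foot.
- brush: Small white cleaning brush, 125 mm long, lying at the right. Origin: middle of its handle's underside.

How it is judged:
By the outcome, as a careful person would: the job done as asked, in the order asked, and still so for the second after the job is handed in, with the robot touching nothing.
It also fails if it takes over 54 s, if anything falls off the work surface, if the arm or the gripper's body presses on something with over 40 N, if the wrist force passes 120 N, or if a joint passes its speed limit or range.

## Working session

There is one attempt and no reset: what is moved stays moved. The work goes in short steps, Python scripts to look and compute and a tool call to move; the robot and the scene stay as the last step left them, time stands still between calls to the robot, and variables do not carry over. Pictures are saved under pics/ and viewed, about 8 in all and at most 12, crops included, and the job is handed in when it is done.

Besides the shell and the picture viewer there is one more tool, called after ">>>" by a JSON object that holds its "api" and its "payload". step_arm: Moves the arm, as the interface text tells. Its arguments: {"type":"object","properties":{"plan":{"type":"array","items":{"type":"array","items":{"type":"number"}}},"hand":{"type":"number"}},"required":["plan"]}

```bash
mkdir -p pics; ls
cat > h.py <<'E'
import numpy as np, cv2
from cell import env
from scipy.spatial.transform import Rotation as R
def snap(n,f=None):
    im,d=env.snapshot(n)
    if f: cv2.imwrite('pics/'+f,im)
    c=env.camera_info(n);K=c['camera_matrix'];T=np.array(c['T'])
    v,u=np.mgrid[0:384,0:512]
    P=np.stack([(u-K[0][2])/K[0][0]*d,(v-K[1][2])/K[1][1]*d,d],-1)
    W=P@T[:3,:3].T+T[:3,3]; W[d==0]=np.nan
    return im,d,W,np.array(K),T
E
python3 - <<'E'
from h import *
for n in('side','top'):
    im,d,W,K,T=snap(n); np.savez(n+'0.npz',im=im,W=W,d=d); print(n,K.round(1).tolist(),T.round(3).tolist())
    cv2.imwrite(f'pics/{n}0.png',im)
a=cv2.imread('pics/side0.png');b=cv2.imread('pics/top0.png')
print(env.sense())
E
```

```text
pics
side [[405.2, 0.0, 253.8], [0.0, 405.2, 193.8], [0.0, 0.0, 1.0]] [[0.781, -0.335, 0.527, -0.129], [-0.624, -0.442, 0.644, -0.839], [0.017, -0.832, -0.554, 0.828], [0.0, 0.0, 0.0, 1.0]]
top [[394.0, 0.0, 257.8], [0.0, 394.0, 188.5], [0.0, 0.0, 1.0]] [[0.022, -0.988, 0.15, 0.305], [-1.0, -0.023, -0.002, -0.013], [0.005, -0.15, -0.989, 1.588], [0.0, 0.0, 0.0, 1.0]]
{'clock': 0.1, 'q': array([ 9.40892855e-01,  1.58983899e-01,  1.59810463e+00, -2.49814614e-05,
        1.38617709e+00, -2.10060713e-01]), 'dq': array([ 1.12451555e-03, -2.10633854e-03, -3.83124869e-03,  3.47943100e-04,
       -4.39467864e-04, -3.46100817e-05]), 'effort': array([-3.07103055e-04, -3.86504638e+01, -3.22959888e+01,  7.02820485e-02,
        3.39493097e-02, -6.12420672e-05]), 'tool_pos': array([0.23404788, 0.52459677, 0.2137194 ]), 'eef_rot': array([ 0.32811623,  1.54625771, -0.3305463 ]), 'wrist_force': array([ 0.29439085, -0.58443868,  0.6913448 ]), 'torque': array([0.00664277, 0.05254104, 0.02079008]), 'opening': 0.0920563609082107}
```

View pics/side0.png

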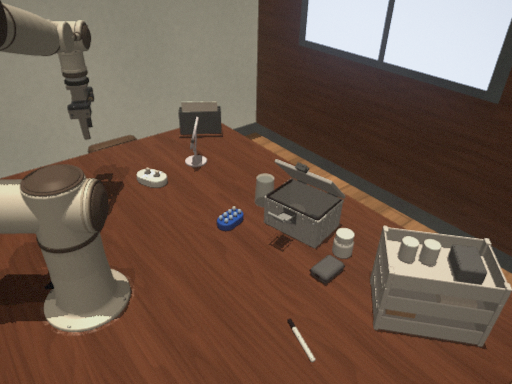

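View pics/top0.png

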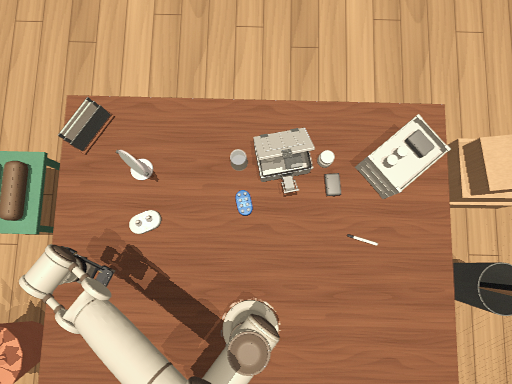

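Side: box around (303,210) with its latch at (285,217). Top: box at (283,155), lever at (290,185). The tumbler is to its left, the tub to its right, and the case and dome holder in front.

Run:
```python
from h import *
out=[]
for n,(u0,u1,v0,v1) in (('side',(255,355,150,250)),('top',(235,335,115,215))):
    z=np.load(n+'0.npz'); out.append(cv2.resize(z['im'][v0:v1,u0:u1],(400,400),interpolation=cv2.INTER_CUBIC))
    W=z['W'][v0:v1,u0:u1].reshape(-1,3)
    m=(W[:,2]>.098)&(W[:,2]<.110)&(W[:,0]<.85)
    P=W[m][:,:2].astype(np.float32); r=cv2.minAreaRect(P); print(n,'rim',len(P),r, P.min(0),P.max(0))
    h=W[(W[:,2]>.115)]; print('hi',len(h),h.min(0),h.max(0))
    # plane ransac for lid
    best=None;rng=np.random.default_rng(0)
    for _ in range(500):
        a=h[rng.choice(len(h),3,False)];nn=np.cross(a[1]-a[0],a[2]-a[0]);l=np.linalg.norm(nn)
        if l<1e-6: continue
        nn/=l; k=abs((h-a[0])@nn)<.003
        if best is None or k.sum()>best.sum(): best=k
    q=h[best];c=q.mean(0);nn=np.linalg.svd(q-c)[2][2];nn*=np.sign(nn[2]);print('lid plane',len(q),c,nn,'tilt',np.arccos(nn[2]),'yaw',np.arctan2(-nn[1],-nn[0]), q.min(0),q.max(0))
cv2.imwrite('pics/c0.png',np.hstack(out))
```

```text
side rim 731 ((0.6287820935249329, -0.068278968334198), (0.23162461817264557, 0.30669981241226196), 12.465554237365723) [ 0.52324706 -0.22749275] [0.76662874 0.09271801]
hi 842 [ 0.51349338 -0.21592995  0.11524353] [ 0.76384306 -0.00515799  0.24484659]
lid plane 580 [ 0.67785208 -0.11885823  0.17787189] [0.69346561 0.15396241 0.7038473 ] tilt 0.7899972111065858 yaw -2.9231175503135582 [ 0.61810819 -0.21592995  0.11552677] [ 0.75428347 -0.00515799  0.23296313]
top rim 311 ((0.6697522401809692, -0.08528786897659302), (0.2936786711215973, 0.2221403568983078), 62.78374099731445) [ 0.5270669  -0.22249301] [0.7667022  0.07550277]
hi 1355 [ 0.51397934 -0.21387108  0.11500177] [0.76956059 0.00711089 0.24432761]
lid plane 1042 [ 0.69479164 -0.10311855  0.17389923] [0.67592902 0.14387863 0.72278551] tilt 0.7629717528334621 yaw -2.931862298869744 [ 0.62197727 -0.21055954  0.11512974] [0.76956059 0.00711089 0.23731151]
```

View pics/c0.png

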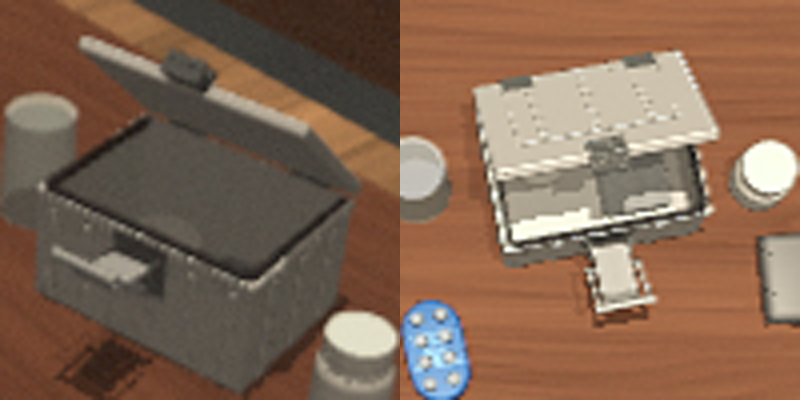

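Crop: lid tilted about 0.77 with the keeper on its front edge, lever standing out with the loop folded forward along it. Next I fit the box position using yaw of about 0.21.

Run:
```python
from h import *
yaw=.21;c,s=np.cos(yaw),np.sin(yaw);B=np.array([[c,s],[-s,c]])
for n,(u0,u1,v0,v1) in (('side',(262,350,155,248)),('top',(245,320,120,205))):
    z=np.load(n+'0.npz');W=z['W'][v0:v1,u0:u1].reshape(-1,3);W=W[np.isfinite(W).all(1)]
    Q=np.c_[W[:,:2]@B.T,W[:,2]]
    def pr(nm,m):
        q=Q[m]; print(n,nm,len(q),np.percentile(q,[1,5,50,95,99],axis=0).round(4).T.tolist())
    x,y,zz=Q.T
    pr('front',(zz>.02)&(zz<.05)&(x>.5)&(x<.62))
    pr('rim',(zz>.1)&(zz<.107)&(x>.57))
    pr('latch',(zz>.06)&(x>.45)&(x<.563)&(y<-.18)&(y>-.29))
    lid=(zz>.12)&(x>.6)
    pr('lid',lid)
    k=(zz>.2)
    # lid top-of-edge
    L=Q[lid]; 
    A=np.c_[L[:,0],np.ones(len(L))]; 
    for lo in np.arange(.46,.56,.006):
        m=(x>lo)&(x<lo+.006)&(zz>.055)&(y<-.18)&(y>-.29)
        if m.sum()>2: print(round(lo,3),m.sum(),np.percentile(zz[m],[5,50,95]).round(3),np.percentile(y[m],[2,50,98]).round(3))
```

```text
side front 499 [[0.5526, 0.5543, 0.5583, 0.5939, 0.6152], [-0.4422, -0.423, -0.2997, -0.1647, -0.1508], [0.0202, 0.0212, 0.0349, 0.0482, 0.0495]]
side rim 317 [[0.5795, 0.5951, 0.6736, 0.7079, 0.7103], [-0.35, -0.349, -0.2035, -0.0667, -0.0554], [0.1001, 0.1004, 0.1035, 0.1066, 0.1069]]
side latch 528 [[0.4783, 0.4814, 0.5551, 0.5601, 0.5618], [-0.2884, -0.283, -0.2456, -0.1873, -0.181], [0.062, 0.0662, 0.0939, 0.1182, 0.1214]]
side lid 697 [[0.6005, 0.6014, 0.6245, 0.6899, 0.6954], [-0.3499, -0.3488, -0.2658, -0.162, -0.1504], [0.1216, 0.1272, 0.191, 0.2216, 0.2409]]
0.472 4 [0.118 0.12  0.123] [-0.274 -0.239 -0.225]
0.478 39 [0.115 0.118 0.122] [-0.275 -0.249 -0.22 ]
0.484 17 [0.104 0.111 0.12 ] [-0.274 -0.252 -0.229]
0.49 9 [0.096 0.098 0.106] [-0.271 -0.258 -0.234]
0.496 3 [0.101 0.102 0.107] [-0.274 -0.273 -0.272]
0.502 4 [0.095 0.1   0.103] [-0.274 -0.273 -0.265]
0.514 14 [0.085 0.093 0.096] [-0.274 -0.258 -0.233]
0.52 18 [0.085 0.092 0.094] [-0.276 -0.253 -0.234]
0.526 12 [0.082 0.091 0.092] [-0.274 -0.253 -0.225]
0.532 19 [0.084 0.09  0.093] [-0.268 -0.255 -0.23 ]
0.538 18 [0
[... 797 characters left out ...]
.123] [-0.274 -0.247 -0.22 ]
0.484 17 [0.107 0.115 0.122] [-0.272 -0.248 -0.222]
0.49 14 [0.094 0.101 0.111] [-0.268 -0.247 -0.223]
0.496 14 [0.089 0.096 0.106] [-0.268 -0.243 -0.22 ]
0.502 17 [0.089 0.091 0.1  ] [-0.269 -0.249 -0.225]
0.508 15 [0.088 0.094 0.097] [-0.268 -0.247 -0.221]
0.514 18 [0.088 0.091 0.095] [-0.265 -0.243 -0.224]
0.52 18 [0.084 0.088 0.095] [-0.27  -0.246 -0.22 ]
0.526 16 [0.079 0.089 0.094] [-0.266 -0.242 -0.222]
0.532 18 [0.081 0.087 0.091] [-0.265 -0.245 -0.226]
0.538 15 [0.083 0.087 0.091] [-0.265 -0.246 -0.227]
0.544 6 [0.08  0.084 0.087] [-0.263 -0.249 -0.228]
0.55 41 [0.061 0.087 0.103] [-0.272 -0.238 -0.184]
0.556 72 [0.062 0.106 0.112] [-0.287 -0.231 -0.182]
```

```bash
cat >> h.py <<'E'
YAW=.21;c,s=np.cos(YAW),np.sin(YAW);B=np.array([[c,s,0],[-s,c,0],[0,0,1]])
def st(*tgts):
    S=env.sense();r=R.from_rotvec(S['eef_rot']).as_matrix();p=B@S['tool_pos'];M=B@r
    print('t',round(S['clock'],2),'box-frame tcp',p.round(4),'F',(B@S['wrist_force']).round(1),'op',round(S['opening'],4),'yerr',round(np.arctan2(M[0,1],M[1,1]),4),'down',r[:,0].round(3))
    print('toolaxes in box frame\n',M.round(3))
    for t in tgts: d=M.T@(np.array(t)-p)*100; print(t,'tool cm',d.round(2)); p=np.array(t)
E
python3 - <<'E'
from h import *
st((.628,-.247,.30),(.628,-.247,.24))
E
```

```text
t 0.1 box-frame tcp [0.3383 0.4643 0.2137] F [ 0.2 -0.6  0.7] op 0.0921 yerr 0.6298 down [-0.001 -0.001 -1.   ]
toolaxes in box frame
 [[-0.001  0.589  0.808]
 [-0.001  0.808 -0.589]
 [-1.    -0.002 -0.   ]]
(0.628, -0.247, 0.3) tool cm [ -8.58 -40.43  65.31]
(0.628, -0.247, 0.24) tool cm [6.   0.01 0.  ]
```

>>> {"api": "step_arm", "payload": {"plan": [[-1.5,0,0,-0.105],[-1.5,0,0,-0.105],[-1.5,0,0,-0.105],[-1.5,0,0,-0.105],[-1.5,0,0,-0.105],[-1.1,0,0,-0.105],[0,0,0,0],[0,0,0,0]], "hand": 0}}

```text
clock: 0.77
tool_pos: [0.2344, 0.5251, 0.3005]
eef_rot: [-0.163, 1.564, 0.163]
wrist_force: [0.1, 0.6, -0.4]
opening: 0.0919
```

>>> {"api": "step_arm", "payload": {"plan": [[0,-1.5,0.6,0],[0,-2.9,1.2,0],[0,-2.9,1.2,0],[0,-2.9,1.2,0],[0,-2.9,1.2,0],[0,-2.9,1.2,0],[0,-2.9,1.2,0],[0,-2.9,1.2,0]]}}

```text
clock: 1.43
tool_pos: [0.3678, 0.329, 0.2989]
eef_rot: [-0.164, 1.567, 0.162]
wrist_force: [0.5, -0.6, -0.0]
opening: 0.0918
```

>>> {"api": "step_arm", "payload": {"plan": [[0,-2.9,1.2,0],[0,-2.9,1.2,0],[0,-2.9,1.2,0],[0,-2.9,1.2,0],[0,-2.9,1.2,0],[0,-2.9,1.2,0],[0,-2.9,1.2,0],[0,-2.9,1.2,0]]}}

```text
clock: 2.1
tool_pos: [0.5101, 0.1223, 0.2989]
eef_rot: [-0.162, 1.567, 0.163]
wrist_force: [0.5, -0.1, 0.6]
opening: 0.092
```

Run:
```python
from h import *
st((.628,-.247,.30),(.628,-.247,.24))
```

```text
t 2.1 box-frame tcp [0.5244 0.0133 0.2989] F [ 0.4 -0.2  0.6] op 0.092 yerr 0.0031 down [-0.003  0.    -1.   ]
toolaxes in box frame
 [[-0.003  0.003  1.   ]
 [ 0.001  1.    -0.003]
 [-1.     0.001 -0.003]]
(0.628, -0.247, 0.3) tool cm [ -0.16 -26.    10.44]
(0.628, -0.247, 0.24) tool cm [ 6.   -0.    0.02]
```

>>> {"api": "step_arm", "payload": {"plan": [[0,-3.6,1.4,0],[0,-3.6,1.4,0],[0,-3.6,1.4,0],[0,-3.6,1.4,0],[0,-3.6,1.4,0],[0,-3.6,1.4,0],[0,-2.5,1.2,0],[0,-1.0,0.6,0]]}}

```text
clock: 2.77
tool_pos: [0.6627, -0.1041, 0.2975]
eef_rot: [-0.16, 1.568, 0.16]
wrist_force: [-0.4, 0.2, -0.1]
opening: 0.0916
```

>>> {"api": "step_arm", "payload": {"plan": [[1,0,0,0],[1.5,0,0,0],[1.5,0,0,0],[0.5,0,0,0],[0,0,0,0],[0,0,0,0],[0,0,0,0],[0,0,0,0]]}}

```text
clock: 3.43
tool_pos: [0.6627, -0.1003, 0.2569]
eef_rot: [-0.166, 1.563, 0.164]
wrist_force: [-0.3, -0.4, 0.1]
opening: 0.0921
```

Run:
```python
from h import *
st((.625,-.247,.225),(.607,-.247,.196),(.591,-.247,.1715),(.580,-.247,.1446),(.575,-.247,.117))
for n,(u0,u1,v0,v1) in (('side',(245,365,130,250)),('top',(225,345,105,225))):
    im,d,W,K,T=snap(n); o=cv2.resize(im[v0:v1,u0:u1],(400,400),interpolation=cv2.INTER_CUBIC)
    a=o if n=='side' else np.hstack([a,o])
cv2.imwrite('pics/c1.png',a)
```

```text
t 3.43 box-frame tcp [ 0.6272 -0.2362  0.2569] F [-0.4 -0.4  0.1] op 0.0921 yerr -0.0002 down [ 0.002 -0.001 -1.   ]
toolaxes in box frame
 [[ 0.002 -0.     1.   ]
 [-0.001  1.     0.   ]
 [-1.    -0.001  0.002]]
(0.625, -0.247, 0.225) tool cm [ 3.19 -1.07 -0.23]
(0.607, -0.247, 0.196) tool cm [ 2.9  0.  -1.8]
(0.591, -0.247, 0.1715) tool cm [ 2.45  0.   -1.6 ]
(0.58, -0.247, 0.1446) tool cm [ 2.69  0.   -1.1 ]
(0.575, -0.247, 0.117) tool cm [ 2.76  0.   -0.5 ]
```

View pics/c1.png

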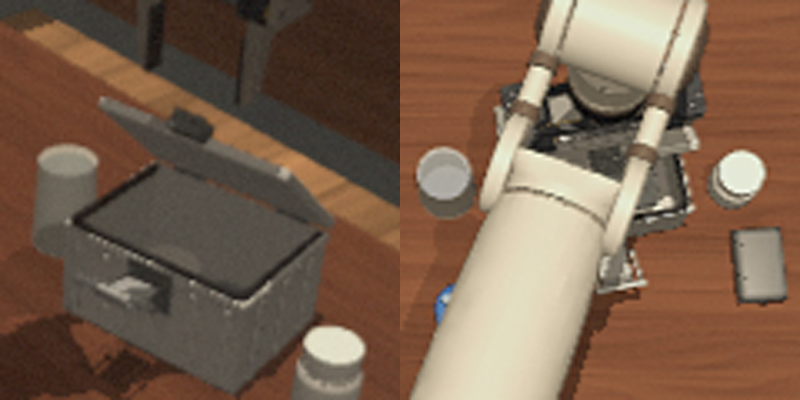

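The fingers hang over the lid and straddle the keeper. Next I press the lid down along its arc.

>>> {"api": "step_arm", "payload": {"plan": [[1,-1.1,-0.2,0],[1,0,0,0],[1,0,0,0],[0.7,0,-0.3,0],[0.7,0,-0.5,0],[0.7,0,-0.5,0],[0.7,0,-0.5,0],[0.7,0,-0.5,0]]}}

```text
clock: 4.2
tool_pos: [0.6396, -0.1165, 0.1903]
eef_rot: [-0.165, 1.564, 0.165]
wrist_force: [-0.5, -0.0, 2.7]
opening: 0.0922
```

>>> {"api": "step_arm", "payload": {"plan": [[0.7,0,-0.4,0],[0.7,0,-0.4,0],[0.7,0,-0.3,0],[0.7,0,-0.3,0],[0.7,0,-0.3,0],[0.7,0,-0.3,0],[0.7,0,-0.2,0],[0.4,0,-0.1,0]]}}

```text
clock: 4.87
tool_pos: [0.6171, -0.1211, 0.1363]
eef_rot: [-0.165, 1.565, 0.165]
wrist_force: [0.8, 0.1, 1.5]
opening: 0.092
```

Run:
```python
from h import *
st((.575,-.247,.117))
```

```text
t 4.87 box-frame tcp [ 0.5783 -0.2471  0.1363] F [ 0.8 -0.1  1.5] op 0.092 yerr -0.0001 down [-0.001  0.    -1.   ]
toolaxes in box frame
 [[-0.001 -0.     1.   ]
 [ 0.001  1.     0.   ]
 [-1.     0.001 -0.001]]
(0.575, -0.247, 0.117) tool cm [ 1.94  0.01 -0.33]
```

>>> {"api": "step_arm", "payload": {"plan": [[0.5,0,-0.1,0],[0.4,0,-0.1,0],[0.3,0,-0.1,0],[0.2,0,0,0],[0.2,0,0,0],[0,0,0,0],[0,0,0,0],[0,0,0,0]]}}

```text
clock: 5.53
tool_pos: [0.6148, -0.1218, 0.1216]
eef_rot: [-0.165, 1.564, 0.165]
wrist_force: [-0.1, 0.1, 0.0]
opening: 0.0922
```

>>> {"api": "step_arm", "payload": {"plan": [[0.1,0,0,0],[0.1,0,0,0],[0,0,0,0],[0,0,0,0],[0,0,0,0],[0,0,0,0],[0,0,0,0],[0,0,0,0]]}}

```text
clock: 6.2
tool_pos: [0.6149, -0.1219, 0.1202]
eef_rot: [-0.165, 1.564, 0.165]
wrist_force: [-3.0, 0.6, 6.0]
opening: 0.0917
```

>>> {"api": "step_arm", "payload": {"plan": [[0.1,0,0,0],[0.1,0,0,0],[0,0,0,0],[0,0,0,0],[0,0,0,0],[0,0,0,0],[0,0,0,0],[0,0,0,0]]}}

```text
clock: 6.87
tool_pos: [0.6148, -0.1219, 0.1188]
eef_rot: [-0.165, 1.564, 0.165]
wrist_force: [-4.3, 0.6, 8.8]
opening: 0.0914
```

>>> {"api": "step_arm", "payload": {"plan": [[0.1,0,0,0],[0,0,0,0],[0,0,0,0],[0,0,0,0],[0,0,0,0],[-0.5,0,0,0],[-1,0,0,0],[-1,0,0,0]]}}

```text
clock: 7.53
tool_pos: [0.6143, -0.1216, 0.1415]
eef_rot: [-0.165, 1.566, 0.166]
wrist_force: [0.7, -0.1, 0.3]
opening: 0.0916
```

>>> {"api": "step_arm", "payload": {"plan": [[-1,0,0,0],[-1,0,-1,0],[0,0,-2,0],[0,0,-2,0],[0,0,-2,0],[0,0,-2,0],[0,0,-0.7,0],[0,0,0,0]]}}

```text
clock: 8.2
tool_pos: [0.5193, -0.1424, 0.1622]
eef_rot: [-0.164, 1.564, 0.164]
wrist_force: [-0.6, 0.7, -0.3]
opening: 0.0919
```

Run:
```python
from h import *
st((.477,-.247,.109))
im,d,W,K,T=snap('side'); u0,u1,v0,v1=255,345,160,250
Q=W@B.T; np.savez('s1.npz',im=im,Q=Q)
cv2.imwrite('pics/c2.png',cv2.resize(im[v0:v1,u0:u1],(720,720)[:1]*2 if 0 else (590,590),interpolation=cv2.INTER_CUBIC))
x,y,z=Q.reshape(-1,3).T
for lo in np.r_[np.arange(.46,.72,.006)]:
    m=(x>lo)&(x<lo+.006)&(z>.055)&(y<-.18)&(y>-.34)&(z<.15)
    k=m&(y<-.215)&(y>-.28); l=m&(y<-.3)
    f=lambda m,a:np.nanpercentile(a[m],[5,50,95]).round(4) if m.sum()>2 else '-'
    print(round(lo,3),k.sum(),f(k,z),f(k,y),l.sum(),f(l,z))
```

```text
t 8.2 box-frame tcp [ 0.4782 -0.2475  0.1622] F [-0.4  0.8 -0.3] op 0.0919 yerr 0.0009 down [ 0.001 -0.    -1.   ]
toolaxes in box frame
 [[ 0.001  0.001  1.   ]
 [-0.     1.    -0.001]
 [-1.    -0.     0.001]]
(0.477, -0.247, 0.109) tool cm [ 5.32  0.05 -0.12]
0.46 0 - - 0 -
0.466 0 - - 0 -
0.472 0 - - 0 -
0.478 45 [0.1128 0.1182 0.1214] [-0.2743 -0.2487 -0.2207] 0 -
0.484 16 [0.103  0.1146 0.1203] [-0.2748 -0.2522 -0.2307] 0 -
0.49 8 [0.0965 0.099  0.1069] [-0.2701 -0.2543 -0.2341] 0 -
0.496 3 [0.1014 0.1039 0.1061] [-0.2739 -0.2736 -0.2726] 0 -
0.502 2 - - 0 -
0.508 4 [0.0918 0.0957 0.0978] [-0.2743 -0.2733 -0.2713] 0 -
0.514 13 [0.0914 0.0943 0.0963] [-0.2673 -0.2519 -0.2292] 0 -
0.52 18 [0.0795 0.0907 0.0934] [-0.2739 -0.26   -0.233 ] 0 -
0.526 12 [0.0826 0.0912 0.0925] [-0.2686 -0.2514 -0.2369] 0 -
0.532 43 [0.0829 0.1179 0.1325] [-0.2689 -0.243  -0.2316] 0 -
0.538 24 [0.0778 0.0902 0.1238] [-0.2678 -0.2495 -0.2293] 0 -
0.544 11 [0.0821 0.0885 0.1299] [-0.2721 -0.2513 -0.2293] 1 -
0.55 80 [0.064  0.0911 0.1189] [-0.2767 -0.2616 -0.2208] 71 [0.0608 0.1003 0.1199]
0.556 81 [0.060
[... 1492 characters left out ...]
]
0.664 14 [0.1188 0.1214 0.123 ] [-0.2774 -0.2637 -0.2424] 13 [0.1169 0.1197 0.1221]
0.67 17 [0.1181 0.1199 0.1226] [-0.2773 -0.2477 -0.23  ] 15 [0.1177 0.1195 0.122 ]
0.676 15 [0.1179 0.1198 0.1223] [-0.2733 -0.2569 -0.2361] 13 [0.1176 0.119  0.1206]
0.682 14 [0.1181 0.1197 0.1224] [-0.2763 -0.2492 -0.2302] 15 [0.1171 0.1197 0.121 ]
0.688 11 [0.1176 0.1183 0.12  ] [-0.2779 -0.2596 -0.2305] 14 [0.1168 0.1202 0.1219]
0.694 15 [0.1164 0.1177 0.1197] [-0.2785 -0.2573 -0.2315] 9 [0.1156 0.1194 0.1209]
0.7 16 [0.1153 0.1172 0.1188] [-0.2725 -0.2455 -0.2278] 13 [0.1153 0.118  0.1211]
0.706 9 [0.1143 0.1168 0.1181] [-0.2683 -0.2496 -0.227 ] 10 [0.1153 0.1177 0.1197]
0.712 1 - - 1 -
0.718 0 - - 0 -
```

View pics/c2.png

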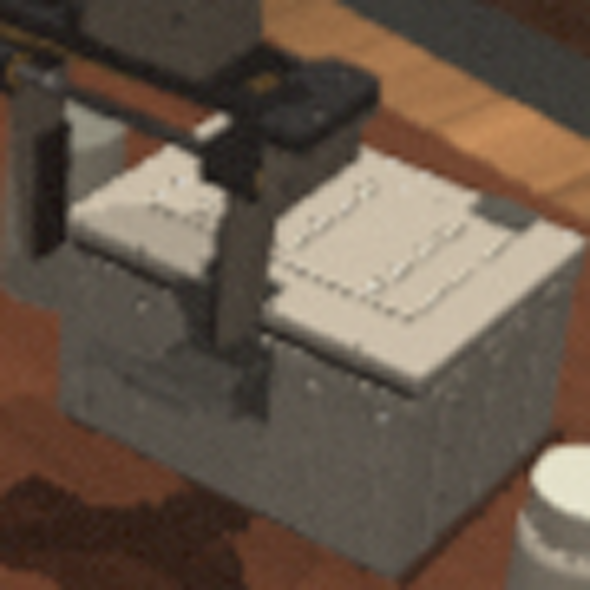

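The lid is down to about 0.03 rad, with its front top at z≈.121 and keeper point at x'≈.545, z≈.128. The bar is still at x'≈.481, z≈.117. Next I grip it by its knobs.

>>> {"api": "step_arm", "payload": {"plan": [[1,0,-0.3,0],[1.5,0,0,0],[1.5,0,0,0],[1,0,0,0],[0.2,0,0,0],[0,0,0,0],[0,0,0,0],[0,0,0,0]]}}

```text
clock: 8.92
tool_pos: [0.5177, -0.143, 0.1105]
eef_rot: [-0.166, 1.563, 0.164]
wrist_force: [-0.2, -0.1, 0.5]
opening: 0.0917
```

>>> {"api": "step_arm", "payload": {"plan": [[0,0,0,0],[0,0,0,0],[0,0,0,0],[0,0,0,0],[0,0,0,0],[0,0,0,0],[0,0,0,0],[0,0,0,0]], "hand": 255}}

```text
clock: 9.58
tool_pos: [0.517, -0.1435, 0.1099]
eef_rot: [-0.166, 1.564, 0.164]
wrist_force: [-1.5, -3.3, 0.6]
opening: 0.0549
```

Run:
```python
from h import *
st((.475,-.247,.110))
```

```text
t 9.58 box-frame tcp [ 0.4757 -0.2481  0.1099] F [-2.1 -2.9  0.6] op 0.0549 yerr -0.0002 down [ 0.    -0.001 -1.   ]
toolaxes in box frame
 [[-0.    -0.     1.   ]
 [-0.001  1.     0.   ]
 [-1.    -0.001 -0.   ]]
(0.475, -0.247, 0.11) tool cm [-0.01  0.11 -0.07]
```

>>> {"api": "step_arm", "payload": {"plan": [[-0.3,0,0.4,0],[-0.4,0,0.5,0],[-0.4,0,0.5,0],[-0.4,0,0.5,0],[-0.4,0,0.6,0],[-0.2,0,0.4,0],[0,0,0,0],[0,0,0,0]]}}

```text
clock: 10.25
tool_pos: [0.5452, -0.1373, 0.1306]
eef_rot: [-0.166, 1.565, 0.164]
wrist_force: [-0.8, -6.1, -0.8]
opening: 0.0549
```

Run:
```python
from h import *
st((.475+.051,-.2475,.110+.0255),(.475+.064,-.2475,.110+.0245))
```

```text
t 10.25 box-frame tcp [ 0.5046 -0.2479  0.1306] F [-2.  -5.8 -0.8] op 0.0549 yerr -0.0003 down [-0.    -0.001 -1.   ]
toolaxes in box frame
 [[-0.001 -0.     1.   ]
 [-0.001  1.     0.   ]
 [-1.    -0.001 -0.001]]
(0.526, -0.2475, 0.1355) tool cm [-0.49  0.04  2.14]
(0.5389999999999999, -0.2475, 0.1345) tool cm [ 0.1 -0.   1.3]
```

>>> {"api": "step_arm", "payload": {"plan": [[-0.1,-0.05,0.4,0],[-0.2,0,0.5,0],[-0.1,0,0.6,0],[-0.1,0,0.6,0],[0,0,0.6,0],[0,0,0.4,0],[0,0,0.3,0],[0,0,0,0]]}}

```text
clock: 10.92
tool_pos: [0.578, -0.1303, 0.1348]
eef_rot: [-0.165, 1.567, 0.165]
wrist_force: [-1.4, -4.9, -1.1]
opening: 0.055
```

Run:
```python
from h import *
st((.539,-.2475,.1345),(.539,-.2475,.121))
im,d,W,K,T=snap('side'); u0,u1,v0,v1=255,345,160,250
cv2.imwrite('pics/c3.png',cv2.resize(im[v0:v1,u0:u1],(590,590),interpolation=cv2.INTER_CUBIC))
```

```text
t 10.92 box-frame tcp [ 0.5381 -0.2479  0.1348] F [-2.4 -4.5 -1.1] op 0.055 yerr -0.0003 down [-0.002 -0.    -1.   ]
toolaxes in box frame
 [[-0.002 -0.     1.   ]
 [ 0.     1.     0.   ]
 [-1.     0.    -0.002]]
(0.539, -0.2475, 0.1345) tool cm [0.03 0.04 0.09]
(0.539, -0.2475, 0.121) tool cm [ 1.35 -0.    0.  ]
```

View pics/c3.png

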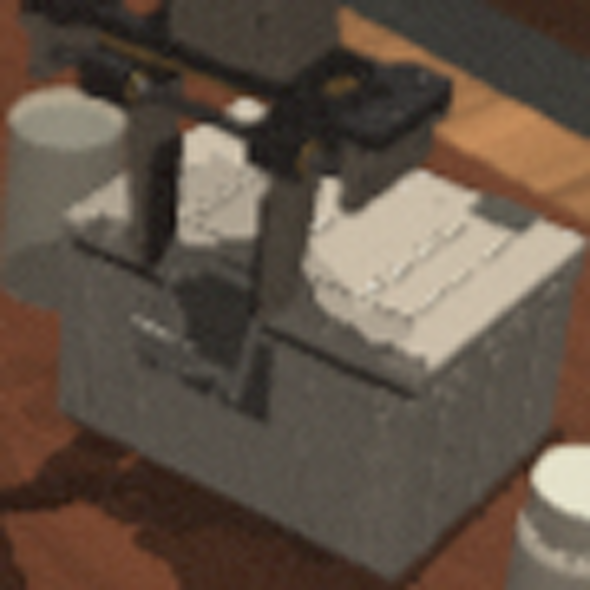

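The loop hangs between the fingers directly over the keeper. Next I lower it into the groove.

>>> {"api": "step_arm", "payload": {"plan": [[0.2,0,0.1,0],[0.2,0,0,0],[0.2,0,0,0],[0.2,0,0,0],[0.2,0,0,0],[0.1,0,0,0],[0.1,0,0,0],[0,0,0,0]]}}

```text
clock: 11.63
tool_pos: [0.5796, -0.13, 0.1234]
eef_rot: [-0.165, 1.564, 0.165]
wrist_force: [-0.6, -5.9, 0.5]
opening: 0.0552
```

Run:
```python
from h import *
st((.539,-.2475,.121))
```

```text
t 11.63 box-frame tcp [ 0.5398 -0.248   0.1234] F [-1.8 -5.6  0.5] op 0.0552 yerr -0.0001 down [ 0. -0. -1.]
toolaxes in box frame
 [[ 0. -0.  1.]
 [-0.  1.  0.]
 [-1. -0.  0.]]
(0.539, -0.2475, 0.121) tool cm [ 0.24  0.05 -0.08]
```

>>> {"api": "step_arm", "payload": {"plan": [[0.1,0,0,0],[0.1,0,0,0],[0.1,0,0,0],[0,0,0,0],[0,0,0,0],[0,0,0,0],[0,0,0,0],[0,0,0,0]]}}

```text
clock: 12.3
tool_pos: [0.5802, -0.13, 0.1218]
eef_rot: [-0.165, 1.563, 0.165]
wrist_force: [-0.9, -3.2, 6.5]
opening: 0.055
```

Run:
```python
from h import *
st((.539,-.2475,.121))
```

```text
t 12.3 box-frame tcp [ 0.5403 -0.2481  0.1218] F [-1.6 -3.   6.5] op 0.055 yerr -0.0002 down [ 0.001 -0.    -1.   ]
toolaxes in box frame
 [[ 0.001 -0.     1.   ]
 [-0.001  1.     0.   ]
 [-1.    -0.001  0.001]]
(0.539, -0.2475, 0.121) tool cm [ 0.08  0.06 -0.13]
```

>>> {"api": "step_arm", "payload": {"plan": [[0,0,0,0],[0,0,0,0],[0,0,0,0],[0,0,0,0],[0,0,0,0],[0,0,0,0],[0,0,0,0],[0,0,0,0]], "hand": 0}}

```text
clock: 12.97
tool_pos: [0.5796, -0.1297, 0.1205]
eef_rot: [-0.165, 1.565, 0.165]
wrist_force: [-0.2, -0.4, 0.6]
opening: 0.092
```

>>> {"api": "step_arm", "payload": {"plan": [[-0.5,0,0,0],[-2,0,0,0],[-3,0,-1,0],[-3,0,-2,0],[-1,0,-3,0],[0,0,-3,0],[0,0,-1,0],[0,0,0,0]]}}

```text
clock: 13.63
tool_pos: [0.4807, -0.151, 0.216]
eef_rot: [-0.164, 1.564, 0.163]
wrist_force: [-0.3, -0.2, -0.3]
opening: 0.0918
```

Run:
```python
from h import *
st((.539,-.2475,.121))
a=[]
for n,(u0,u1,v0,v1) in (('side',(255,345,160,250)),('top',(240,330,110,200))):
    im,d,W,K,T=snap(n); a.append(cv2.resize(im[v0:v1,u0:u1],(400,400) if n=='top' else (400,400),interpolation=cv2.INTER_CUBIC))
    x,y,z=(W@B.T).reshape(-1,3).T
    if n=='side':
      for lo in np.arange(.47,.58,.004):
        k=(x>lo)&(x<lo+.004)&(z>.055)&(z<.15)&(y<-.215)&(y>-.28)
        if k.sum()>2: print(round(lo,3),k.sum(),np.percentile(z[k],[5,50,95]).round(4),np.percentile(y[k],[3,97]).round(3))
cv2.imwrite('pics/c4.png',np.hstack(a))
```

```text
t 13.63 box-frame tcp [ 0.4386 -0.2479  0.216 ] F [-0.4 -0.1 -0.3] op 0.0918 yerr 0.0016 down [ 0. -0. -1.]
toolaxes in box frame
 [[ 0.     0.002  1.   ]
 [-0.     1.    -0.002]
 [-1.    -0.     0.   ]]
(0.539, -0.2475, 0.121) tool cm [ 9.5   0.05 10.03]
0.478 9 [0.079  0.081  0.0827] [-0.263 -0.233]
0.482 9 [0.0763 0.0792 0.0808] [-0.262 -0.234]
0.486 4 [0.0773 0.0776 0.0778] [-0.262 -0.237]
0.49 4 [0.0751 0.0753 0.0768] [-0.263 -0.243]
0.494 5 [0.0728 0.0745 0.075 ] [-0.263 -0.237]
0.498 14 [0.0719 0.0739 0.077 ] [-0.265 -0.233]
0.502 14 [0.072  0.0753 0.0792] [-0.264 -0.232]
0.506 14 [0.0744 0.0767 0.0798] [-0.261 -0.233]
0.51 13 [0.0751 0.0791 0.0816] [-0.263 -0.235]
0.514 13 [0.0784 0.0797 0.0829] [-0.263 -0.233]
0.518 12 [0.0782 0.0806 0.0841] [-0.266 -0.232]
0.522 18 [0.0755 0.0823 0.087 ] [-0.27  -0.227]
0.526 26 [0.0757 0.0817 0.088 ] [-0.274 -0.222]
0.53 28 [0.0778 0.0865 0.1276] [-0.274 -0.222]
0.534 77 [0.0849 0.1156 0.1312] [-0.273 -0.224]
0.538 40 [0.0876 0.1127 0.1318] [-0.274 -0.224]
0.542 28 [0.0866 0.1256 0.1326] [-0.275 -0.223]
0.546 14 [0.0802 0.1286 0.1321] [-0.275 -0.233]
0.55 35 [0.064  0.0924 0.131 ] [-0.277 -0.228]
0.554 102 [0.0617 0.0917 0.1298] [-0.278 -0.219]
0.558 28 [0.0635 0.0875 0.1306] [-0.279 -0.23 ]
0.562 6 [0.1184 0.1211 0.1215] [-0.279 -0.265]
0.566 7 [0.1197 0.1223 0.1265] [-0.275 -0.262]
0.57 7 [0.119  0.1216 0.1234] [-0.277 -0.238]
0.574 13 [0.1198 0.1219 0.1226] [-0.277 -0.224]
0.578 8 [0.1188 0.1205 0.1223] [-0.275 -0.227]
```

View pics/c4.png

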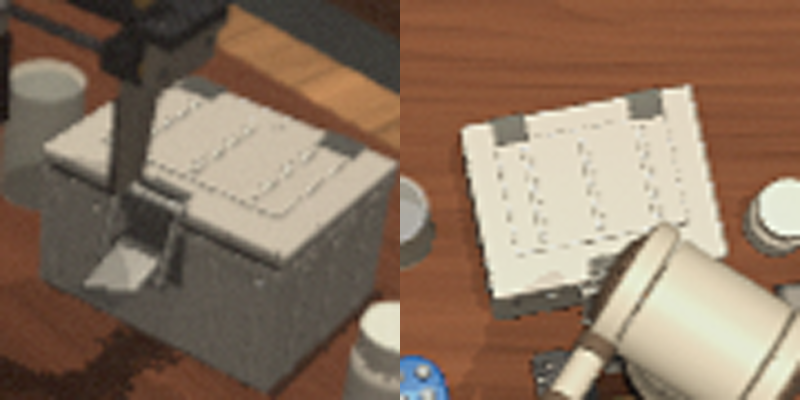

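The bar is in the groove: the loop runs up to the keeper and the lever sits at about 1.25 with its pad at (.506,.077). Next I close the fingers and press the lever.

>>> {"api": "step_arm", "payload": {"plan": [[0,0,1,0],[0,0,1,0],[0,0,1.5,0],[0,0,1.5,0],[0,0,0.7,0],[0,0,0,0],[0,0,0,0],[0,0,0,0]], "hand": 255}}

```text
clock: 14.4
tool_pos: [0.5374, -0.1386, 0.2153]
eef_rot: [-0.165, 1.565, 0.166]
wrist_force: [-0.3, 0.7, -0.1]
opening: 0.0409
```

>>> {"api": "step_arm", "payload": {"plan": [[1,0,0,0],[2,0,0,0],[2.5,0,0,0],[2.5,0,0,0],[2,0,0,0],[1.5,0,0,0],[0.6,0,0,0],[0,0,0,0]]}}

```text
clock: 15.07
tool_pos: [0.5358, -0.1383, 0.0926]
eef_rot: [-0.163, 1.568, 0.166]
wrist_force: [-0.6, 0.7, 0.0]
opening: 0.0003
```

Run:
```python
from h import *
st((.496,-.2475,.078),(.498,-.2475,.0687),(.5024,-.2475,.0612),(.5084,-.2475,.0555),(.5158,-.2475,.0515),(.521,-.2475,.050))
```

```text
t 15.07 box-frame tcp [ 0.4952 -0.2469  0.0926] F [-0.5  0.8  0. ] op 0.0003 yerr 0.0003 down [-0.003  0.002 -1.   ]
toolaxes in box frame
 [[-0.003  0.     1.   ]
 [ 0.002  1.    -0.   ]
 [-1.     0.002 -0.003]]
(0.496, -0.2475, 0.078) tool cm [ 1.46 -0.06  0.08]
(0.498, -0.2475, 0.0687) tool cm [ 0.93 -0.    0.2 ]
(0.5024, -0.2475, 0.0612) tool cm [ 0.75 -0.    0.44]
(0.5084, -0.2475, 0.0555) tool cm [ 0.57 -0.    0.6 ]
(0.5158, -0.2475, 0.0515) tool cm [ 0.4  -0.    0.74]
(0.521, -0.2475, 0.05) tool cm [ 0.15 -0.    0.52]
```

>>> {"api": "step_arm", "payload": {"plan": [[0.5,0,0.1,0],[0.5,0,0,0],[0.4,0,0,0],[0.3,0,0,0],[0.3,0,0.1,0],[0.3,0,0.1,0],[0,0,0,0],[0,0,0,0]]}}

```text
clock: 15.73
tool_pos: [0.5405, -0.1382, 0.0715]
eef_rot: [-0.165, 1.565, 0.165]
wrist_force: [-0.5, -0.5, 0.1]
opening: 0.0003
```

>>> {"api": "step_arm", "payload": {"plan": [[0.3,0,0.2,0],[0.3,0,0.2,0],[0.2,0,0.1,0],[0.2,0,0.2,0],[0.2,0,0.2,0],[0.2,0,0.2,0],[0,0,0,0],[0,0,0,0]]}}

```text
clock: 16.4
tool_pos: [0.5517, -0.1356, 0.0575]
eef_rot: [-0.165, 1.564, 0.165]
wrist_force: [-1.5, -0.1, -0.1]
opening: 0.0004
```

Run:
```python
from h import *
st((.5084,-.2475,.0555),(.5158,-.2475,.0515),(.521,-.2475,.050))
```

```text
t 16.4 box-frame tcp [ 0.5113 -0.2476  0.0575] F [-1.5  0.2 -0.1] op 0.0004 yerr -0.0002 down [ 0.001  0.001 -1.   ]
toolaxes in box frame
 [[ 0.001 -0.     1.   ]
 [ 0.     1.     0.   ]
 [-1.     0.     0.001]]
(0.5084, -0.2475, 0.0555) tool cm [ 0.2   0.01 -0.29]
(0.5158, -0.2475, 0.0515) tool cm [ 0.4  -0.    0.74]
(0.521, -0.2475, 0.05) tool cm [ 0.15 -0.    0.52]
```

>>> {"api": "step_arm", "payload": {"plan": [[0.2,0,0.1,0],[0.2,0,0.1,0],[0.1,0,0.2,0],[0.1,0,0.2,0],[0,0,0.2,0],[0,0,0.2,0],[0,0,0,0],[0,0,0,0]]}}

```text
clock: 17.07
tool_pos: [0.5613, -0.1337, 0.0516]
eef_rot: [-0.165, 1.564, 0.165]
wrist_force: [-0.7, -0.7, -0.1]
opening: 0.0005
```

Run:
```python
from h import *
st((.521,-.2475,.050))
im,d,W,K,T=snap('side'); u0,u1,v0,v1=255,345,160,250
cv2.imwrite('pics/c5.png',cv2.resize(im[v0:v1,u0:u1],(590,590),interpolation=cv2.INTER_CUBIC))
```

```text
t 17.07 box-frame tcp [ 0.5211 -0.2478  0.0516] F [-0.8 -0.5 -0.1] op 0.0005 yerr -0.0002 down [ 0.  0. -1.]
toolaxes in box frame
 [[ 0. -0.  1.]
 [-0.  1.  0.]
 [-1. -0.  0.]]
(0.521, -0.2475, 0.05) tool cm [ 0.16  0.03 -0.01]
```

View pics/c5.png

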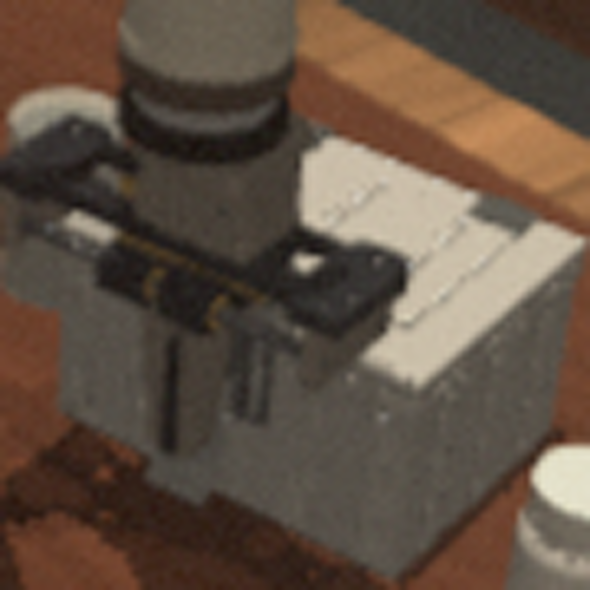

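The lever is almost down, with its tab showing under the fingers at (185,485). I push a little further, then back away and look.

>>> {"api": "step_arm", "payload": {"plan": [[0,0,0.1,0],[0,0,0.1,0],[0,0,0.1,0],[0,0,0.1,0],[0,0,0,0],[0,0,0,0],[0,0,0,0],[0,0,0,0]]}}

```text
clock: 17.78
tool_pos: [0.5642, -0.1331, 0.0515]
eef_rot: [-0.165, 1.566, 0.165]
wrist_force: [-5.4, -0.3, 2.6]
opening: 0.0005
```

>>> {"api": "step_arm", "payload": {"plan": [[0,0,-0.5,0],[0,0,-1,0],[0,0,-2,0],[-1,0,-2,0],[-3,0,-2,0],[-3.5,0,-1,0],[-3.5,0,0,0],[-3,0,0,0]]}}

```text
clock: 18.45
tool_pos: [0.4817, -0.151, 0.194]
eef_rot: [-0.165, 1.562, 0.163]
wrist_force: [0.3, -0.2, 0.4]
opening: 0.0006
```

>>> {"api": "step_arm", "payload": {"plan": [[-2,0,-2,0],[0,1,-3,0],[0,3,-3,0],[0,3,-2,0],[0,3,0,0],[0,2,0,0],[0,0,0,0],[0,0,0,0]]}}

```text
clock: 19.12
tool_pos: [0.3599, -0.0544, 0.2119]
eef_rot: [-0.167, 1.563, 0.166]
wrist_force: [0.4, -0.0, 0.5]
opening: 0.0005
```

Run:
```python
from h import *
st()
a=[]
for n,(u0,u1,v0,v1) in (('side',(215,365,140,290)),('top',(215,365,90,240))):
    im,d,W,K,T=snap(n); a.append(cv2.resize(im[v0:v1,u0:u1],(400,400),interpolation=cv2.INTER_CUBIC))
    Q=W@B.T; x,y,z=Q.reshape(-1,3).T
    for o in ((y<-.3)&(y>-.34),(y<-.155)&(y>-.195)):
        m=(x>.565)&(x<.7)&(z>.11)&(z<.13)&o; p=np.polyfit(x[m],z[m],1); print(n,'lid tilt',-p[0].round(4),'front z',np.polyval(p,.555).round(4),m.sum())
    if n=='side':
      for lo in np.arange(.025,.136,.008):
        k=(z>lo)&(z<lo+.008)&(x>.48)&(x<.554)&(y<-.222)&(y>-.272)
        if k.sum()>2: print(round(lo,3),k.sum(),np.percentile(x[k],[5,50,95]).round(4))
cv2.imwrite('pics/c6.png',np.hstack(a))
```

```text
t 19.12 box-frame tcp [ 0.3406 -0.1283  0.2119] F [ 0.3 -0.1  0.5] op 0.0005 yerr -0.0021 down [ 0.002 -0.001 -1.   ]
toolaxes in box frame
 [[ 0.002 -0.002  1.   ]
 [-0.001  1.     0.002]
 [-1.    -0.001  0.002]]
side lid tilt -0.0042 front z 0.1179 335
side lid tilt 0.0026 front z 0.1188 257
0.025 35 [0.5205 0.5255 0.5306]
0.033 32 [0.5234 0.5319 0.5365]
0.041 19 [0.5318 0.5349 0.5365]
0.049 21 [0.5313 0.5346 0.537 ]
0.057 20 [0.5323 0.535  0.5373]
0.065 27 [0.5327 0.536  0.5431]
0.073 31 [0.5327 0.5359 0.5477]
0.081 46 [0.5335 0.54   0.5534]
0.089 23 [0.5339 0.5433 0.5537]
0.097 7 [0.5406 0.5443 0.5517]
0.105 8 [0.5364 0.5387 0.5443]
0.113 33 [0.533  0.5366 0.5446]
0.121 51 [0.5346 0.5424 0.5537]
0.129 10 [0.5353 0.5386 0.5492]
top lid tilt 0.0011 front z 0.1164 354
top lid tilt -0.0012 front z 0.1171 352
```

View pics/c6.png

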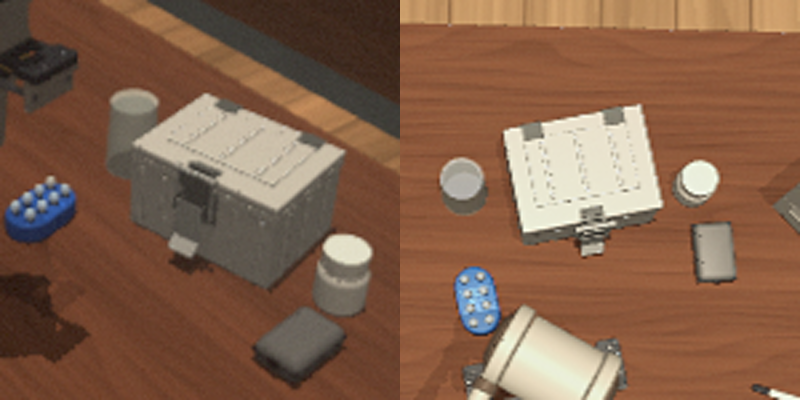

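Lid flat, bar in the keeper, lever vertical along the front, and the neighbours are where they were. Handing in.

```bash
python3 -c "
from cell import env
print(env.hand_in())"
```

```text
the job is handed in; nothing more can be done
None
```

The dry box is shut: I lowered the lid, hooked the wire loop over the keeper, and pressed the latch lever down past centre. I handed the job in at about 19 s of robot time.

Last checks, taken with the arm backed away and touching nothing:
- **Lid:** the measured tilt is between -0.004 and +0.003 rad, which is within the cameras' noise of 0. It was about 0.03 when only pushed shut, so the latch is pulling it tight.
- **Loop:** it was seen in the keeper groove once released, and the lever then stood at about 1.25. In the last picture it runs up to the keeper.
- **Lever:** it stands vertical, with its face about 21 mm in front of the box, against 22 mm expected when fully down.
- **Other things:** the tumbler, tub, pocket case and dome holder look unmoved in the pictures.
- **Forces:** the highest wrist force I saw was about 10 N, read only at the end of each move.

No check failed. The side and top cameras differ by about 1.5 mm on the lid's height, within their stated calibration.

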